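# Set a straightedge against two dowel pins

## Robot

A 6-joint arm with a two-finger parallel gripper is mounted at the origin on the work surface. World frame = base frame: x ahead of the robot, y to its left, z up, the work surface at z = 0. Lengths are in m, angles in rad, forces in N, time in s.
With the tool pointing down it reaches from about 0.35 to 0.975 m from the base axis. Payload 4.9 kg.
Tool frame: the origin (TCP) lies between the finger pads; the fingertips stand 25 mm ahead of it and the grasp point (between the pads) lies 6 mm ahead of it; z points along the fingers, y is the line along which they close (so a half turn about z gives the same grasp; the last joint's range is limited). The gripper opens to 85 mm and grips with 20 to 120 N. Pads are 22 mm wide; open, the fingers measure 114 mm over their backs; the gripper's body (76 mm by 85 mm) begins 54 mm behind the grasp point. The pads swing forward as they close: fully open they stand 13 mm farther back than shut.
Start: joints at [-1.456, 0.053, 1.613, -0, 1.476, -0.119], TCP at [0.145, -0.608, 0.256] pointing down, gripper open.
Joint ranges: [-3.01, 3.01], [-1.01, 2.22], [0.06, 2.58], [-1.02, 4.17], [0.09, 2.62], [-3.14, 3.14]. Speed limits (rad/s): [2.57, 2.57, 3.14, 3.14, 3.14, 3.14].

## Interface

Orientations are given as [roll, pitch, yaw] about the fixed x, y, z axes, in that order (R = Rz(yaw) Ry(pitch) Rx(roll)).
In Python, from cell import monitor, eyes, job gives the robot as it stands.
- The arm moves only by the tool send_rows, never from a script. Its arguments are lists of equal length, an entry for each row: "claw": the opening, from -1 (shut) to 1 (fully open); "xyz": the shift along the tool's x, y, z in m, a list of three; "twist": the turn, a rotation vector about the tool's x, y, z in rad, a list of three. In form: {"claw": [claw, ...], "xyz": [[tx, ty, tz], ...], "twist": [[ax, ay, az], ...]}. A call has 1 to 8 rows; each row is the pose to reach, as a shift and turn from the pose commanded when the call began, along the tool's axes at that moment; what a row does not reach only later rows make up. A row lasts 1/10 s, in which the tool goes at most 50 mm and 8.59 degrees, less where a joint would pass 70% of its speed; a pose out of reach is approached as far as the arm can. A call with a gripper value outside its range is refused whole. The fingers move at their own pace and stop on an object; the grip force is fixed at half the most. Time passes only in rows, so rows that repeat a pose let the fingers close. It gives the time, the measured TCP pose, the force, the opening and the grip force at its end, in the units of the state.
- monitor.observe(): the state, without advancing time (a new reading comes with each control period).
- eyes.grab_frame(name): name is "scene" or "side" or "wrist"; returns a dict with "img" (480x640x3 uint8, red, green, blue), "vfov" (degrees; the focal length in pixels is half the picture's height over the tangent of half this angle, whatever the lens; pixels are square), "cx", "cy" (the principal point, pixels), "world_to_cam" (4x4, takes a point from world to camera coordinates). Camera axes: x right, y down, z forward; pixel columns grow to the right and rows downward; lengths in m; the calibration is good to about 2 mm. A picture is of the moment at which its call begins. There is no depth.
- job.sign_off(): hands the job in; it is judged then, once.
The state is a dict: "time_s": time; "q": joint angles; "joint_vel": joint speeds; "joint_efforts": joint torques, N m; "position": TCP position; "ee_rot": TCP orientation; "wrist_force": force on the tool from outside, world axes, zero at the start; "ft_torque": the same for the moment, N m; "grip_width": finger opening in m; "grip_force": force on a finger pad.
Only numpy, scipy, OpenCV 4.12 (cv2) and the standard library are available. Lean on these libraries where they do the work, as an engineer would, in place of code of your own. Each camera call takes 0.05 s, during which the arm holds its last target. There are 200 camera calls.

## Task

Pick up the steel straightedge by its knob and lay it flat on the fixture plate, on the side of the two dowel pins nearer the robot and clear of them. Then slide it gently over the plate until its long edge touches both pins at once, keep it lightly pressed there for a moment, then let go so that it stays lying against both pins. The pins are delicate, so touch them with light force only (under 12 N each), and leave the other things on the bench alone.

Things in the scene. Friction and masses are not known exactly. Their poses are not given: they have to be found in the camera images.
- knob (a point): Loose straightedge: steel bar 260 x 30 x 8 thick (mm), 0.35-0.6 kg, with an upright round black plastic knob (24 diameter, 36 tall) on its middle; total height 44. The point is on the knob axis, 30 above the bar underside, a good grip height. x along the bar, y across it (long edges at y = +15 and -15; use either), z up. Starts flat on the bench. It can pivot in the fingers about the round knob.
- plate: Fixture plate: fixed aluminium plate 200 (x) x 320 (y) x 12 (mm) bolted to the bench. Origin at the centre of its underside, its top 12 above. Its +x side is the far side from the robot; y runs along the row of the two pins.
- slot_left (a point): Middle of the left slot, at +44, +90 mm in the plate frame, on the plate top; axes as the plate. An upright steel dowel pin, 10 diameter, 25 tall, is locked somewhere along the slot: up to 21 mm nearer or farther (plate x) than this point. That offset is not reported: see it or feel it. The pin does not move when pushed gently (keep each pin below 12 N).
- slot_right (a point): Middle of the right slot (at +44, -90 mm in the plate's frame), with a dowel pin of the same kind whose own offset along plate x is also up to 21 mm; the two offsets differ by at most 18 mm. With the knob gripped lightly (20 N) and the bar not pressed down on the plate, pushing on after one pin is touched swings the bar in the fingers until it meets the other (3 to 9 N at the pin); then the force climbs by some 3 to 4 N per mm.
- jar: Bystander: amber jar, 56 diameter, 85 tall; origin at the centre of its underside.
- dish: Bystander: open steel cup, 70 diameter, 35 tall; origin at the centre of its underside.
- spanner: Bystander: steel spanner about 160 long lying on the bench; origin near its middle.

How it is judged:
On the way, in this order (a step that is already met when the one before it is completed fails the run):
1. the straightedge lies flat on the plate, on the robot's side of the pins, touching neither (angle between knob's own z axis and vertical below 0.03 rad and z of knob in the frame of plate between 0.039 and 0.0445 m and x of knob in the frame of plate between -0.1 and 0.03 m and contact force between straightedge and plate above 0.5 N and contact force between straightedge and pin_left_c0 below 0.1 N and contact force between straightedge and pin_right_c0 below 0.1 N), for 0.1 s.
2. flat on the plate, its edge presses lightly on both pins at once (over 0.5 N each) for 0.3 s (angle between knob's own z axis and vertical below 0.03 rad and z of knob in the frame of plate between 0.039 and 0.0445 m and x of knob in the frame of plate between -0.1 and 0.05 m and contact force between straightedge and pin_left_c0 above 0.5 N and contact force between straightedge and pin_right_c0 above 0.5 N), for 0.3 s.
At the end, for the whole second after the job is handed in: The straightedge lies flat on the plate at rest, on the robot's side of the pins, with its long edge against both pins (any gap under 1.5 mm), and is released (angle between knob's own z axis and vertical below 0.03 rad and z of knob in the frame of plate between 0.039 and 0.0445 m and x of knob in the frame of plate between -0.1 and 0.05 m and ((y of pin_left_c0 in the frame of knob between 0 and 0.0215 m and x of pin_left_c0 in the frame of knob between -0.13 and 0.13 m and y of pin_right_c0 in the frame of knob between 0 and 0.0215 m and x of pin_right_c0 in the frame of knob between -0.13 and 0.13 m) or (y of pin_left_c0 in the frame of knob between -0.0215 and 0 m and x of pin_left_c0 in the frame of knob between -0.13 and 0.13 m and y of pin_right_c0 in the frame of knob between -0.0215 and 0 m and x of pin_right_c0 in the frame of knob between -0.13 and 0.13 m)) and linear speed of straightedge below 0.01 m/s and angular speed of straightedge below 0.05 rad/s); the robot touches nothing.
It fails at once if a pin is shoved with more than 12 N (contact force between anything else and pin_left_c0 above 12 N or contact force between anything else and pin_right_c0 above 12 N).
It fails at once if the jar, the cup or the spanner is moved by more than 15 mm (distance of any of jar, dish, spanner from where it was at the start of the episode above 0.015 m).
It also fails if it takes over 72 s, if anything falls off the work surface, if the arm or the gripper's body presses on something with over 40 N, if the wrist force passes 120 N, or if a joint passes its speed limit or range.

## Working session

There is one attempt and no reset: what is moved stays moved. The work goes in short steps, Python scripts to look and compute and a tool call to move; the robot and the scene stay as the last step left them, time stands still between calls to the robot, and variables do not carry over. Pictures are saved under pics/ and viewed, at most 10 in all, crops included, and the job is handed in when it is done.

Besides the shell and the picture viewer there is one more tool, called after "Emit:" as name(argument=value, ...) on one line, values as JSON. send_rows: Moves the arm, as the interface text tells. Its arguments: {"type":"object","properties":{"claw":{"type":"array","items":{"type":"number"}},"xyz":{"type":"array","items":{"type":"array","items":{"type":"number"}}},"twist":{"type":"array","items":{"type":"array","items":{"type":"number"}}}},"required":["claw","xyz","twist"]}

```bash
mkdir -p pics; cat > h.py <<'E'
import numpy as np, cv2
from cell import monitor, eyes, job
def grab(n, save=None):
    f=eyes.grab_frame(n)
    if save: cv2.imwrite('pics/'+save, f['img'][:,:,::-1])
    return f
def K(f):
    fl=240/np.tan(np.radians(f['vfov'])/2); return fl
def ray(f,u,v):
    M=np.array(f['world_to_cam']); R=M[:3,:3]; o=-R.T@M[:3,3]
    d=R.T@np.array([(u-f['cx'])/K(f),(v-f['cy'])/K(f),1]); return o,d
def onz(f,u,v,z):
    o,d=ray(f,u,v); return o+d*(z-o[2])/d[2]
def proj(f,p):
    M=np.array(f['world_to_cam']); c=M[:3,:3]@np.array(p)+M[:3,3]
    return K(f)*c[0]/c[2]+f['cx'],K(f)*c[1]/c[2]+f['cy']
E
python3 - <<'E'
from h import *
import pickle
np.set_printoptions(precision=4,suppress=True)
d={n:grab(n,n+'0.png') for n in('scene','side','wrist')}
pickle.dump(d,open('f0.pkl','wb'))
for n,f in d.items(): print(n,f['vfov'],f['cx'],f['cy'],ray(f,f['cx'],f['cy']))
print(monitor.observe())
E
```

```text
scene 49.90261739402962 320.8224147264769 242.00721109710435 (array([1.0238, 0.2775, 0.7765]), array([-0.4543, -0.2928, -0.8414]))
side 44.22194023225592 315.08968478908673 238.56582152949355 (array([0.4759, 0.8735, 0.7285]), array([ 0.1455, -0.7847, -0.6026]))
wrist 71.49790025610355 321.5392009089009 240.2352351853193 (array([ 0.2215, -0.5892,  0.373 ]), array([-0.3005, -0.0698, -0.9512]))
{'time_s': 0.15, 'q': array([-1.456 ,  0.0533,  1.614 , -0.    ,  1.476 , -0.119 ]), 'joint_vel': array([-0.0017, -0.002 , -0.0051,  0.0004, -0.001 ,  0.0017]), 'joint_efforts': array([  0.0006, -39.4241, -37.0721,  -0.0001,   0.0046,   0.    ]), 'position': array([ 0.1447, -0.6075,  0.2553]), 'ee_rot': array([-3.1399, -0.0002,  0.2338]), 'wrist_force': array([ 0.0784, -0.3787, -0.6295]), 'ft_torque': array([-0.0749,  0.0334, -0.0387]), 'grip_force': 0.0, 'grip_width': 0.08548573123288745}
```

View pics/scene0.png

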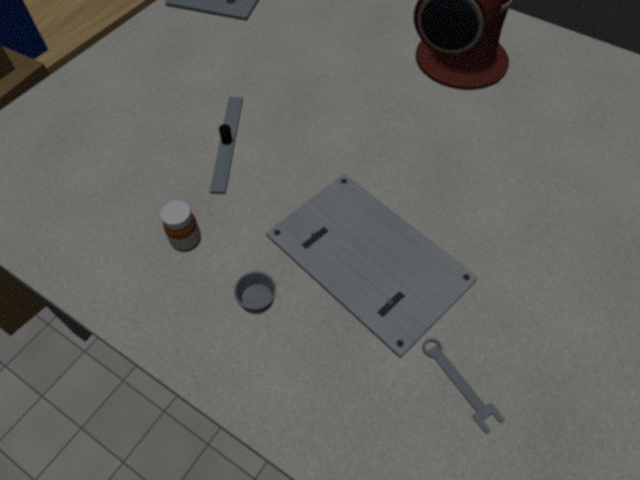

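View pics/side0.png

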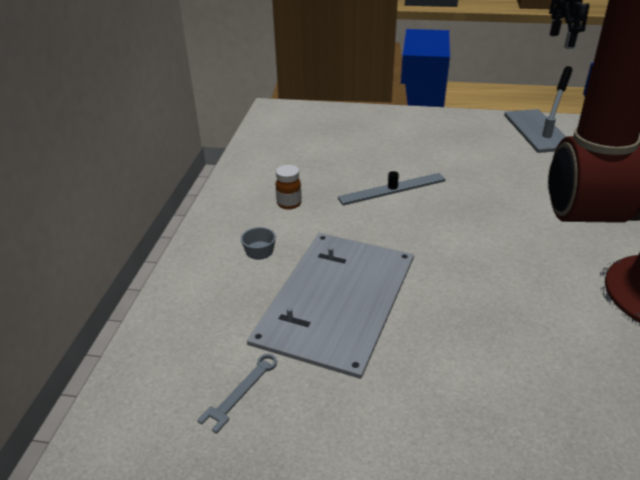

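The scene view shows the bar from about (238,98) to (218,192), with the knob near (226,134). The plate corners are near (344,177), (267,235), (402,354) and (477,278), and the slots near (315,237) and (391,304). In the side view the bar runs from (340,201) to (444,178), with the knob at (393,180). Next I'll measure these points and enlarge the slots.

```bash
python3 - <<'E'
from h import *
import pickle
np.set_printoptions(precision=4,suppress=True)
d=pickle.load(open('f0.pkl','rb'))
S,D=d['scene'],d['side']
for n,f,c in(('scene',S,[(344,176),(267,235),(402,354),(477,278)]),('side',D,[(412,251),(321,235),(250,343),(361,371)])):
    P=np.array([onz(f,*p,.012) for p in c]);print(n,P[:,:2].tolist(), [np.linalg.norm(P[i]-P[i-1]).round(3) for i in range(4)], P.mean(0))
for n,f,a,b in(('scene',S,(235.5,98),(218.5,192)),('side',D,(340,200),(444.5,178))):
    A,B=onz(f,*a,.006),onz(f,*b,.006);print(n,'bar',A,B,np.linalg.norm(A-B),(A+B)/2)
crop=[]
for f,cs in((S,[(315,237),(391,304),(226,138)]),(D,[(332,256),(293,318),(393,185)])):
    crop.append(np.hstack([cv2.resize(f['img'][y-20:y+20,x-22:x+22,::-1],(264,240),interpolation=cv2.INTER_CUBIC) for x,y in cs]))
cv2.imwrite('pics/crop1.png',np.clip(np.vstack(crop).astype(float)*1.5,0,255))
# knob: dark masks
for n,f,(x,y) in(('scene',S,(226,136)),('side',D,(393,182))):
    m=(f['img'].max(2)<45).astype(np.uint8); k,l,s,c=cv2.connectedComponentsWithStats(m)
    for i in range(1,k):
        if np.hypot(*(c[i]-(x,y)))<15: print(n,s[i],c[i],onz(f,*c[i],.026))
E
```

```text
scene [[0.46052243232321033, -0.03422992234662564], [0.651412638640104, -0.07638799730588197], [0.7137045797398065, 0.22926625926312805], [0.5256187858182567, 0.2710494505566526]] [np.float64(0.312), np.float64(0.195), np.float64(0.312), np.float64(0.193)] [0.5878 0.0974 0.012 ]
side [[0.4552503131178256, -0.04582982017181225], [0.6390438306179362, -0.07297212600181768], [0.7074213594232557, 0.2347453551041726], [0.5219469089839217, 0.26630129156099247]] [np.float64(0.319), np.float64(0.186), np.float64(0.315), np.float64(0.188)] [0.5809 0.0956 0.012 ]
scene bar [ 0.4006 -0.3474  0.006 ] [ 0.6207 -0.2137  0.006 ] 0.25759264515983393 [ 0.5106 -0.2805  0.006 ]
side bar [ 0.6192 -0.2148  0.006 ] [ 0.3907 -0.3393  0.006 ] 0.26014738937821075 [ 0.505  -0.2771  0.006 ]
scene [220 125  12  20 193] [225.487  134.3161] [ 0.5103 -0.2824  0.026 ]
side [388 172  10  17 147] [392.7755 180.0612] [ 0.508  -0.2816  0.026 ][ WARN:0@0.203] global loadsave.cpp:1063 imwrite_ Unsupported depth image for selected encoder is fallbacked to CV_8U.
```

View pics/crop1.png

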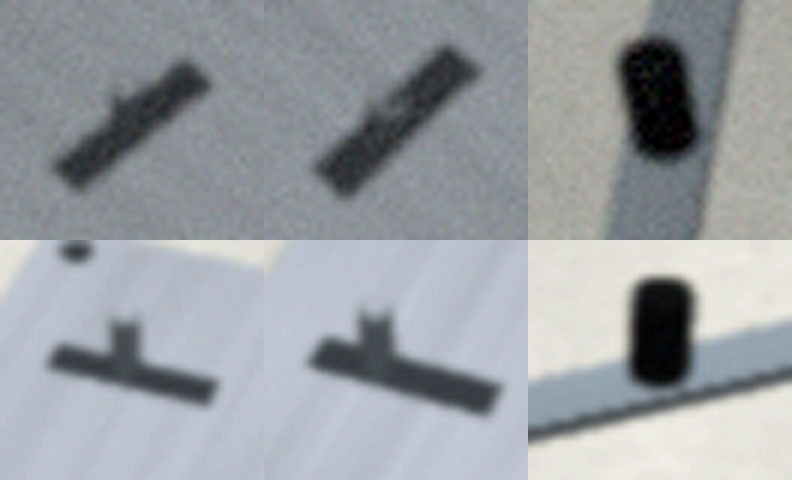

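```bash
cat >> h.py <<'E'
from scipy.spatial.transform import Rotation as Ro
def goto(p,yaw):
    s=monitor.observe(); R=Ro.from_euler('xyz',s['ee_rot']); G=Ro.from_euler('xyz',[np.pi,0,yaw])
    print('t',s['time_s'],'xyz',(R.inv().apply(np.array(p)-s['position'])).round(4),'twist',(R.inv()*G).as_rotvec().round(4))
E
python3 - <<'E'
from h import *
import pickle
np.set_printoptions(precision=4,suppress=True)
d=pickle.load(open('f0.pkl','rb'))
S,D=d['scene'],d['side']
c=np.array([.5844,.0965]);y=-.208
def pl(p): 
    v=p[:2]-c; return np.array([v[0]*np.cos(y)+v[1]*np.sin(y),-v[0]*np.sin(y)+v[1]*np.cos(y)])
for n,f,u,v in(('R side',D,330.8,249.3),('R scene',S,312.7,232.8),('L side',D,289.7,309.7),('L scene',S,387,301.5)):
    p=onz(f,u,v,.037);print(n,p,pl(p))
print('jar',onz(S,185,245,0),'dish',onz(S,257,300,0.0))
for s in [(44,90),(44,-90)]:
    w=c+np.array([[np.cos(y),-np.sin(y)],[np.sin(y),np.cos(y)]])@(np.array(s)/1000);print(w,proj(S,[*w,.012]),proj(D,[*w,.012]))
goto([.509,-.281,.13],.532)
E
```

```text
R side [0.6078 0.0022 0.037 ] [ 0.0423 -0.0874]
R scene [ 0.6164 -0.0019  0.037 ] [ 0.0517 -0.0897]
L side [0.6522 0.1742 0.037 ] [0.0503 0.09  ]
L scene [0.6602 0.1694 0.037 ] [0.0592 0.087 ]
jar [ 0.7433 -0.1908  0.    ] dish [ 0.7593 -0.0183  0.    ]
[0.646  0.1755] (np.float64(392.77995252215976), np.float64(303.5875407750393)) (np.float64(293.8226821010623), np.float64(321.2599479512863))
[ 0.6089 -0.0006] (np.float64(315.78528749998344), np.float64(238.00676159592535)) (np.float64(330.53645835483024), np.float64(258.55085394960525))
t 0.15 xyz [ 0.43   -0.2331  0.1258] twist [-0.0016 -0.0004 -0.2982]
```

Emit:
send_rows(claw=[1,1,1,1,1,1,1,1], xyz=[[0.035,-0.018,0],[0.08,-0.043,0],[0.125,-0.067,0],[0.17,-0.092,0],[0.215,-0.116,0.02],[0.26,-0.141,0.04],[0.305,-0.165,0.06],[0.35,-0.19,0.08]], twist=[[0,0,0],[0,0,0],[0,0,-0.05],[0,0,-0.1],[0,0,-0.15],[0,0,-0.2],[0,0,-0.25],[0,0,-0.298]])

```text
time_s: 0.95
position: [0.426, -0.3553, 0.1841]
ee_rot: [3.141, -0.0, 0.534]
wrist_force: [-0.4, -0.7, 0.5]
grip_width: 0.0855
grip_force: 0.0
```

```bash
python3 - <<'E'
from h import *
goto([.509,-.281,.13],.532)
E
```

```text
t 0.95 xyz [ 0.1093 -0.0217  0.0541] twist [ 0.0003 -0.      0.0017]
```

Emit:
send_rows(claw=[1,1,1,1], xyz=[[0.045,-0.009,0.022],[0.089,-0.018,0.045],[0.089,-0.018,0.045],[0.089,-0.018,0.045]], twist=[[0,0,0],[0,0,0],[0,0,0],[0,0,0]])

```text
time_s: 1.35
position: [0.4924, -0.2951, 0.1387]
ee_rot: [-3.139, 0.001, 0.534]
wrist_force: [0.7, 0.3, 0.1]
grip_width: 0.0852
grip_force: 0.0
```

```bash
python3 - <<'E'
from h import *
f=grab('wrist','w1.png'); s=monitor.observe(); print(s['position'],s['ee_rot'])
m=(f['img'].max(2)<45).astype(np.uint8); k,l,st,c=cv2.connectedComponentsWithStats(m)
for i in range(1,k):
    if st[i,4]>200: print(st[i],c[i],onz(f,*c[i],.026))
print(proj(f,[.509,-.281,.044]),proj(f,[.509,-.281,.008]))
E
```

```text
[ 0.49235532 -0.2963286   0.13982165] [-3.14143715e+00  6.06795035e-04  5.32440169e-01]
[  0   0  49  84 371] [23.20754717 37.8490566 ] [ 0.51449869 -0.07075759  0.026     ]
[ 302  198   37   44 1238] [319.94749596 219.46768982] [ 0.50851408 -0.28370802  0.026     ]
[    0   303   640   177 58098] [320.93903405 420.71888877] [ 0.35131188 -0.37752602  0.026     ]
(np.float64(316.6004881408161), np.float64(223.66455908275802)) (np.float64(317.3707271808432), np.float64(211.25446627065406))
```

View pics/w1.png

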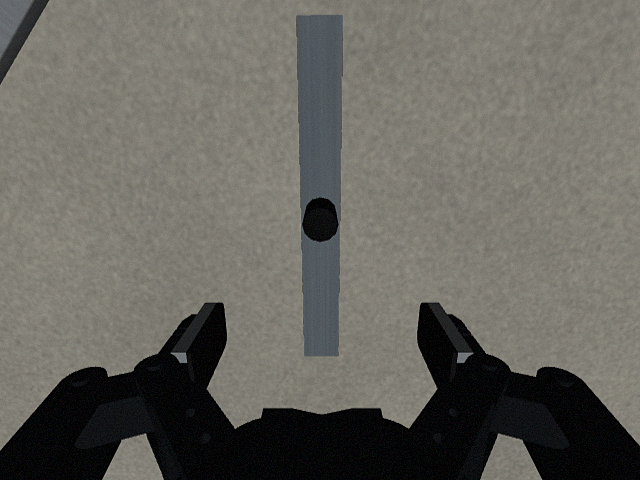

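The wrist view shows the bar upright, along column 320. The knob is at (320,219), so it lies at about (0.5085, -0.283), and the gripper yaw matches the bar. Next is the descent.

```bash
python3 - <<'E'
from h import *
f=grab('wrist')
A=onz(f,319.5,15,.008);B=onz(f,321,355,.008);print(A,B,np.arctan2(*(A-B)[1::-1]),np.linalg.norm(A-B),(A+B)/2)
goto([.5087,-.283,.037],.532)
E
```

```text
[ 0.62142729 -0.21836339  0.008     ] [ 0.39808873 -0.35111177  0.008     ] 0.536278250115101 0.2598119486603889 [ 0.50975801 -0.28473758  0.008     ]
t 1.45 xyz [ 0.0213 -0.004   0.1035] twist [ 0.0011  0.0001 -0.0008]
```

Emit:
send_rows(claw=[1,1,1,1,1,1], xyz=[[0.02,-0.003,0.02],[0.021,-0.003,0.05],[0.021,-0.003,0.08],[0.021,-0.003,0.095],[0.021,-0.003,0.095],[0.021,-0.003,0.095]], twist=[[0,0,0],[0,0,0],[0,0,0],[0,0,0],[0,0,0],[0,0,0]])

```text
time_s: 2.05
position: [0.5093, -0.2843, 0.0462]
ee_rot: [3.14, -0.001, 0.53]
wrist_force: [-0.5, -0.0, 0.5]
grip_width: 0.0854
grip_force: 0.0
```

```bash
python3 - <<'E'
from h import *
print(monitor.observe()['position'])
goto([.509,-.284,.037],.534)
E
```

```text
[ 0.50932141 -0.28426498  0.0461791 ]
t 2.05 xyz [-0.0001 -0.0004  0.0092] twist [ 0.0016 -0.0006 -0.0035]
```

Emit:
send_rows(claw=[1,1,-0.3,-1,-1,-1,-1,-1], xyz=[[0,0,0.009],[0,0,0.009],[0,0,0.009],[0,0,0.009],[0,0,0.009],[0,0,0.009],[0,0,0.009],[0,0,0.009]], twist=[[0,0,0],[0,0,0],[0,0,0],[0,0,0],[0,0,0],[0,0,0],[0,0,0],[0,0,0]])

```text
time_s: 2.85
position: [0.5095, -0.2834, 0.0363]
ee_rot: [3.14, -0.0, 0.532]
wrist_force: [0.7, -0.7, 0.9]
grip_width: 0.0223
grip_force: 58.9
```

Emit:
send_rows(claw=[-1,-1,-1,-1,-1,-1,-1,-1], xyz=[[0,0,0],[0,0,0],[0,0,-0.01],[0,0,-0.03],[0,0,-0.06],[0,0,-0.08],[0,0,-0.08],[0,0,-0.08]], twist=[[0,0,0],[0,0,0],[0,0,0],[0,0,0],[0,0,0],[0,0,0],[0,0,0],[0,0,0]])

```text
time_s: 3.65
position: [0.5083, -0.2824, 0.1149]
ee_rot: [-3.14, 0.001, 0.532]
wrist_force: [-0.4, 0.9, -5.6]
grip_width: 0.0227
grip_force: 59.5
```

```bash
python3 - <<'E'
from h import *
print(monitor.observe())
c,s=np.cos(-.208),np.sin(-.208)
for x in(-.03,0): 
    p=[.5844+c*x,.0965+s*x]; print(p)
    goto([*p,.117],1.363)
E
```

```text
{'time_s': 3.65, 'q': array([-6.35171191e-01,  8.02229761e-02,  1.83067680e+00,  9.19272022e-05,
        1.23270131e+00,  4.03819669e-01]), 'joint_vel': array([-0.00072979,  0.02271437,  0.02608605, -0.00027418,  0.00188298,
       -0.00049227]), 'joint_efforts': array([-7.90442893e-03, -4.16967237e+01, -3.79539728e+01,  5.25249954e-03,
       -7.56144687e-02,  2.51286865e-04]), 'position': array([ 0.50826356, -0.28241854,  0.11485758]), 'ee_rot': array([-3.13971172e+00,  7.09486743e-04,  5.31775556e-01]), 'wrist_force': array([-0.44563171,  0.85287867, -5.55377296]), 'ft_torque': array([0.01464591, 0.07105448, 0.00379341]), 'grip_force': 59.45781469345093, 'grip_width': 0.02272439409156343}
[np.float64(0.5550466236544586), np.float64(0.10269510267203094)]
t 3.65 xyz [ 0.2356 -0.3082 -0.0017] twist [-2.100e-03 -1.000e-04 -8.312e-01]
[np.float64(0.5844), np.float64(0.0965)]
t 3.65 xyz [ 0.2578 -0.288  -0.0018] twist [-2.100e-03 -1.000e-04 -8.312e-01]
```

Emit:
send_rows(claw=[-1,-1,-1,-1,-1,-1,-1,-1], xyz=[[0.01,-0.013,-0.002],[0.035,-0.046,-0.002],[0.065,-0.085,-0.002],[0.095,-0.125,-0.002],[0.125,-0.164,-0.002],[0.155,-0.203,-0.002],[0.182,-0.238,-0.002],[0.205,-0.268,-0.002]], twist=[[0,0,-0.03],[0,0,-0.12],[0,0,-0.23],[0,0,-0.34],[0,0,-0.45],[0,0,-0.56],[0,0,-0.66],[0,0,-0.74]])

```text
time_s: 4.45
position: [0.5478, 0.0551, 0.1156]
ee_rot: [-3.137, 0.0, 1.278]
wrist_force: [0.4, -1.0, -3.9]
grip_width: 0.0226
grip_force: 59.8
```

Emit:
send_rows(claw=[-1,-1,-1,-1,-1], xyz=[[0,-0.03,0],[-0.008,-0.045,0],[-0.011,-0.05,0],[-0.011,-0.05,0],[-0.011,-0.05,0]], twist=[[0,0,-0.05],[0,0,-0.09],[0,0,-0.09],[0,0,-0.09],[0,0,-0.09]])

```text
time_s: 4.95
position: [0.499, 0.0561, 0.1176]
ee_rot: [-3.142, -0.0, 1.361]
wrist_force: [0.2, -0.6, -5.3]
grip_width: 0.0225
grip_force: 60.3
```

```bash
python3 - <<'E'
from h import *
import pickle
s=monitor.observe(); print(s['position'],s['ee_rot'],s['wrist_force'])
f=grab('wrist','w2.png'); pickle.dump(f,open('w2.pkl','wb'))
goto([.555,.1027,.117],1.363)
E
```

```text
[0.49895814 0.05606651 0.11755062] [-3.14150875e+00 -2.29098020e-04  1.36096133e+00] [ 0.20412417 -0.61448224 -5.27568597]
t 5.0 xyz [0.0573 0.0447 0.0009] twist [ 0.0004 -0.0003 -0.0021]
```

View pics/w2.png

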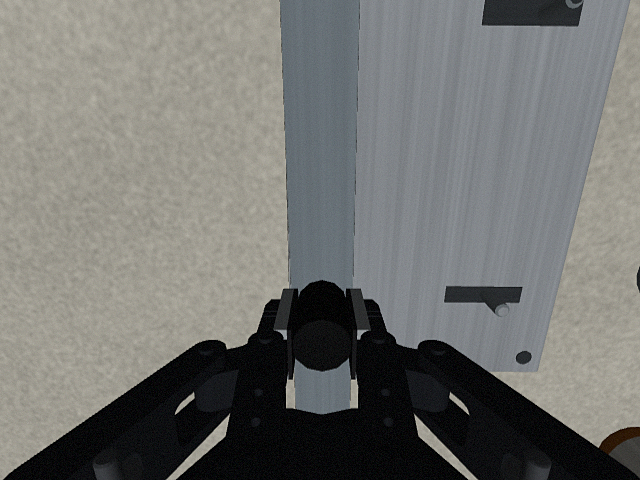

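The wrist view shows both pins: the right one's top at (502,310) and the left one's near (573,2). The bar is held straight along column 320. The arm is still short of the plate centre.

```bash
python3 - <<'E'
from h import *
import pickle
np.set_printoptions(precision=4,suppress=True)
f=pickle.load(open('w2.pkl','rb'))
R=onz(f,502,310,.037)[:2];L=onz(f,573,2,.037)[:2];print('pins',R,L,np.linalg.norm(L-R))
d=L-R; print('pin line angle',np.arctan2(d[1],d[0]))
a=[onz(f,445,294.5,.012)[:2],onz(f,521.5,294.5,.012)[:2]];print('slotR',a,np.mean(a,0),np.linalg.norm(a[0]-a[1]),'dir',np.arctan2(*(a[1]-a[0])[::-1]))
b=[onz(f,483,25,.012)[:2],onz(f,580,25,.012)[:2]];print('slotL lower edge',b,np.linalg.norm(b[0]-b[1]),'dir',np.arctan2(*(b[1]-b[0])[::-1]))
z=.09
A=(onz(f,281,10,z)+onz(f,359,10,z))/2;B=(onz(f,289,250,z)+onz(f,353,250,z))/2
print('bar',np.arctan2(*(A-B)[1::-1]),np.linalg.norm((onz(f,281,10,z)-onz(f,359,10,z))),A,B)
E
```

```text
pins [ 0.61   -0.0026] [0.6531 0.1686] 0.1764849942239654
pin line angle 1.324100750283229
slotR [array([0.5811, 0.0022]), array([ 0.6367, -0.0096])] [ 0.6089 -0.0037] 0.05686425277234532 dir -0.20909677738820942
slotL lower edge [array([0.6195, 0.1721]), array([0.6747, 0.1604])] 0.056478792052588295 dir -0.2092741052943713
bar 1.3650098513663502 0.029211292554296532 [0.5237 0.1763 0.09  ] [0.5042 0.0829 0.09  ]
```

Emit:
send_rows(claw=[-1,-1,-1,-1], xyz=[[0.006,0,0],[0.012,0,0],[0.012,0,0],[0.012,0,0]], twist=[[0,0,0],[0,0,0],[0,0,0],[0,0,0]])

```text
time_s: 5.4
position: [0.5015, 0.0681, 0.1179]
ee_rot: [3.142, 0.0, 1.362]
wrist_force: [-0.0, -0.4, -4.0]
grip_width: 0.0226
grip_force: 60.3
```

```bash
python3 - <<'E'
from h import *
import pickle
f=grab('wrist'); pickle.dump(f,open('w3.pkl','wb')); print(monitor.observe()['position'])
g=f['img'][:,:,::-1]
a=cv2.resize(g[0:75,460:610],(750,375),interpolation=cv2.INTER_CUBIC)
b=cv2.resize(g[290:350,420:570],(750,300),interpolation=cv2.INTER_CUBIC)[:225]
b=cv2.resize(g[300:345,420:570],(750,225),interpolation=cv2.INTER_CUBIC)
cv2.imwrite('pics/w3.png',np.clip(np.vstack([a,b])*1.3,0,255).astype(np.uint8))
E
```

```text
[0.50140145 0.06795982 0.11786885]
```

View pics/w3.png

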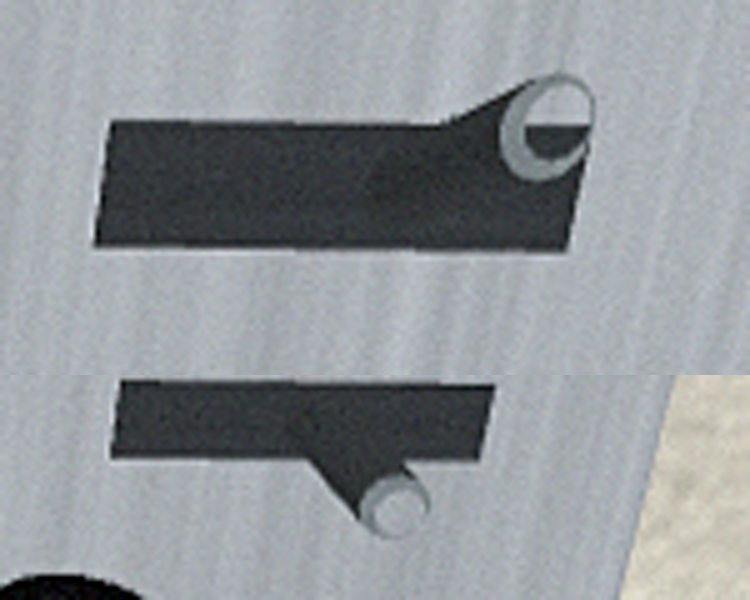

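```bash
cat >plan.py <<'E'
from h import *
import pickle
np.set_printoptions(precision=4,suppress=True)
f=pickle.load(open('w3.pkl','rb'))
R=onz(f,499,326,.037)[:2];L=onz(f,569.4,25.4,.037)[:2];d=L-R
print('pins',R,L,np.linalg.norm(d),np.arctan2(d[1],d[0]))
for c,o in(([(120,381),(495,384),(478,460),(112,458)],(420,225)),([(110,121),(588,125),(567,252),(95,245)],(460,0))):
    P=[onz(f,o[0]+x/5,o[1]+y/5,.012)[:2] for x,y in c];m=np.mean(P,0)
    print('slot',m,np.linalg.norm(P[0]-P[1]),np.linalg.norm(P[1]-P[2]))
E
python3 plan.py
```

```text
pins [ 0.6103 -0.0027] [0.6541 0.1706] 0.17879776529857133 1.323068511622789
slot [ 0.6087 -0.0038] 0.0563230605050061 0.012959304622938386
slot [0.6476 0.1725] 0.055803057250631394 0.013157357743152968
```

```bash
python3 - <<'E'
from h import *
goto([.588,.095,.062],1.326)
E
```

```text
t 5.45 xyz [0.0444 0.0791 0.0559] twist [-0.0001  0.0001  0.036 ]
```

Emit:
send_rows(claw=[-1,-1,-1,-1,-1,-1,-1,-1], xyz=[[0.01,0.02,0],[0.025,0.045,0],[0.038,0.068,0],[0.044,0.079,0.01],[0.044,0.079,0.035],[0.044,0.079,0.055],[0.044,0.079,0.055],[0.044,0.079,0.055]], twist=[[0,0,0.01],[0,0,0.02],[0,0,0.036],[0,0,0.036],[0,0,0.036],[0,0,0.036],[0,0,0.036],[0,0,0.036]])

```text
time_s: 6.25
position: [0.5875, 0.0944, 0.0626]
ee_rot: [-3.141, 0.0, 1.326]
wrist_force: [0.6, 0.1, -4.4]
grip_width: 0.0222
grip_force: 60.1
```

```bash
python3 - <<'E'
from h import *
s=monitor.observe();print(s['position'],s['wrist_force'])
goto([.588,.095,.0485],1.326)
E
```

```text
[0.5874519  0.09441046 0.06263774] [ 0.63617178  0.06155005 -4.35790387]
t 6.25 xyz [0.0007 0.0004 0.0141] twist [-0.001   0.0003 -0.0003]
```

Emit:
send_rows(claw=[-1,-1,-1,-1,-1,-1], xyz=[[0,0,0.006],[0,0,0.011],[0,0,0.013],[0,0,0.0135],[0,0,0.0135],[0,0,0.0135]], twist=[[0,0,0],[0,0,0],[0,0,0],[0,0,0],[0,0,0],[0,0,0]])

```text
time_s: 6.85
position: [0.5879, 0.0945, 0.0497]
ee_rot: [3.141, -0.0, 1.326]
wrist_force: [-0.6, 0.4, -4.8]
grip_width: 0.0225
grip_force: 60.1
```

Emit:
send_rows(claw=[-1,-1,-1,-1], xyz=[[0,0,0.0007],[0,0,0.0014],[0,0,0.0014],[0,0,0.0014]], twist=[[0,0,0],[0,0,0],[0,0,0],[0,0,0]])

```text
time_s: 7.25
position: [0.5879, 0.0945, 0.0484]
ee_rot: [3.141, -0.0, 1.326]
wrist_force: [-1.0, 0.0, -3.0]
grip_width: 0.0222
grip_force: 61.0
```

Emit:
send_rows(claw=[-0.35,-0.35,-0.35,-0.35,-0.35], xyz=[[0,0,0],[0,0,0],[0,0,0],[0,0,0],[0,0,0]], twist=[[0,0,0],[0,0,0],[0,0,0],[0,0,0],[0,0,0]])

```text
time_s: 7.75
position: [0.588, 0.0945, 0.0483]
ee_rot: [3.141, -0.0, 1.326]
wrist_force: [1.1, 0.1, -0.1]
grip_width: 0.0276
grip_force: 0.0
```

```bash
python3 - <<'E'
from h import *
s=monitor.observe();print(s['position'],s['wrist_force'])
f=grab('wrist','w4.png')
E
```

```text
[0.58797874 0.09451672 0.04830494] [ 1.13730646  0.06743682 -0.14091828]
```

View pics/w4.png

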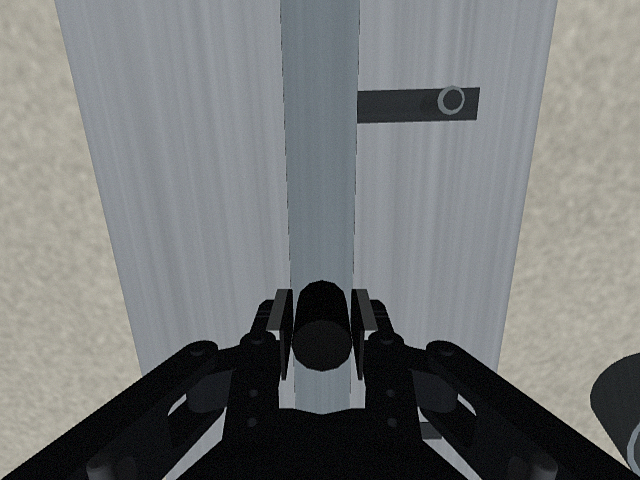

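The bar lies flat on the plate, loosely caged at 28 mm opening with no grip force. The left pin's top is at (451,100) and the bar's edge is at column 358 on that row.

```bash
python3 - <<'E'
from h import *
f=grab('wrist')
L=onz(f,451,100,.037);e=onz(f,358,100,.02);e2=onz(f,353,260,.02)
n=np.array([np.cos(-.245),np.sin(-.245)])
print(L,e,'edge angle',np.arctan2(*(e-e2)[1::-1]),'gap',(L-e)[:2]@n-.005)
E
```

```text
[0.65441739 0.17083948 0.037     ] [0.62414422 0.17987293 0.02      ] edge angle 1.3263860850515443 gap 0.026560252140284017
```

Emit:
send_rows(claw=[-0.35,-0.35,-0.35,-0.35,-0.35,-0.35], xyz=[[0,0.003,0],[0,0.007,0],[0,0.012,0],[0,0.016,0],[0,0.018,0],[0,0.018,0]], twist=[[0,0,0],[0,0,0],[0,0,0],[0,0,0],[0,0,0],[0,0,0]])

```text
time_s: 8.45
position: [0.6049, 0.0903, 0.0478]
ee_rot: [-3.14, 0.0, 1.326]
wrist_force: [-3.4, 1.0, 3.0]
grip_width: 0.0279
grip_force: 2.0
```

Emit:
send_rows(claw=[-0.35,-0.35,-0.35,-0.35,-0.35], xyz=[[0,0.001,0],[0,0.002,0],[0,0.003,0],[0,0.004,0],[0,0.004,0]], twist=[[0,0,0],[0,0,0],[0,0,0],[0,0,0],[0,0,0]])

```text
time_s: 8.95
position: [0.6086, 0.0893, 0.0479]
ee_rot: [-3.14, 0.0, 1.326]
wrist_force: [-4.8, 1.6, 2.4]
grip_width: 0.0281
grip_force: 2.5
```

```bash
cat > chk.py <<'E'
from h import *
f=grab('wrist'); n=np.array([np.cos(-.245),np.sin(-.245)])
F=[]
for i in range(3): s=monitor.observe(); F.append(s['wrist_force']); grab('wrist')
F=np.array(F); print(s['time_s'],'pos.n',s['position'][:2]@n,'F.n',(F[:,:2]@n).round(2),'Fz',F[:,2].round(2),'Tz',s['ft_torque'][2])
L=np.array([.6544,.1708])
g=f['img'].astype(int)
# bar right edge on given rows: strongest horizontal gradient near expected column
y=s['ee_rot'][2]
for r in(30,60,90,150,200,250):
    row=cv2.GaussianBlur(f['img'],(3,5),0)[r].sum(1).astype(int); gr=row[4:]-row[:-4]
    print(r,[(int(c)+2,int(gr[c])) for c in range(250,420) if abs(gr[c])>60 and abs(gr[c])==abs(gr[c-4:c+5]).max()])
E
python3 chk.py
```

```text
9.1 pos.n 0.5687870146210899 F.n [-4.92 -5.44 -4.86] Fz [3.08 3.86 3.3 ] Tz 0.03861928216485433
30 [(274, -97), (356, 84)]
60 [(276, -106), (354, 87)]
90 [(278, -106), (353, -207), (382, 176), (388, -125), (403, -186)]
150 [(281, -89), (353, 90)]
200 [(283, -76), (352, 85)]
250 [(285, -71), (350, 66)]
```

Emit:
send_rows(claw=[-0.35,-0.35,-0.35], xyz=[[0,0,-0.001],[0,0,-0.002],[0,0,-0.002]], twist=[[0,0,0],[0,0,0],[0,0,0]])

```text
time_s: 9.45
position: [0.6089, 0.089, 0.0497]
ee_rot: [-3.141, 0.0, 1.326]
wrist_force: [-1.5, 0.7, -1.4]
grip_width: 0.0277
grip_force: 1.1
```

```bash
python3 chk.py
```

```text
9.6 pos.n 0.569172593779751 F.n [-2.83 -2.49 -2.32] Fz [-1.09 -1.29 -0.79] Tz 0.02040984754908901
30 [(274, -128), (355, 79)]
60 [(276, -98), (353, 86)]
90 [(278, -101), (352, -202), (381, 165), (387, -120), (401, -187)]
150 [(279, -98), (351, 69)]
200 [(282, -67), (350, 66)]
250 [(286, -68)]
```

Emit:
send_rows(claw=[-0.35,-0.35,-0.35,-0.35], xyz=[[0,0.001,0],[0,0.002,0],[0,0.003,0],[0,0.003,0]], twist=[[0,0,0],[0,0,0],[0,0,0],[0,0,0]])

```text
time_s: 10.05
position: [0.6122, 0.0884, 0.05]
ee_rot: [3.141, -0.0, 1.326]
wrist_force: [-1.7, 0.6, -1.7]
grip_width: 0.0277
grip_force: 1.0
```

```bash
python3 chk.py
```

```text
10.2 pos.n 0.5723532544385567 F.n [-2.72 -1.35 -1.99] Fz [-1.46 -1.09 -1.93] Tz 0.016479042740986192
30 [(276, -106), (355, 107)]
60 [(276, -110), (353, 81)]
90 [(277, -112), (351, -190), (372, 143), (378, -94), (391, -172), (419, 317)]
150 [(281, -93), (351, 84)]
200 [(282, -94), (350, 76)]
250 [(284, -91), (349, 72)]
```

Emit:
send_rows(claw=[-0.35,-0.35,-0.35,-0.35], xyz=[[0,0.001,0],[0,0.002,0],[0,0.003,0],[0,0.003,0]], twist=[[0,0,0],[0,0,0],[0,0,0],[0,0,0]])

```text
time_s: 10.65
position: [0.6149, 0.0878, 0.0501]
ee_rot: [-3.141, -0.0, 1.326]
wrist_force: [-3.5, 0.5, -0.4]
grip_width: 0.0277
grip_force: 1.6
```

```bash
python3 chk.py
```

```text
10.8 pos.n 0.5752358960590268 F.n [-3.1  -2.93 -3.13] Fz [ 0.46  0.72 -0.19] Tz 0.003446431603061505
30 [(277, -96), (355, 90)]
60 [(277, -99), (354, 96)]
90 [(278, -101), (352, -178), (364, 155), (370, -93), (383, -181), (413, 315)]
150 [(280, -114), (352, 93)]
200 [(282, -115), (351, 89)]
250 [(284, -114), (351, 93)]
```

Emit:
send_rows(claw=[-0.35,-0.35,-0.35], xyz=[[0,0.0005,0],[0,0.001,0],[0,0.001,0]], twist=[[0,0,0],[0,0,0],[0,0,0]])

```text
time_s: 11.15
position: [0.6156, 0.0877, 0.0501]
ee_rot: [-3.141, -0.0, 1.326]
wrist_force: [-5.4, 2.5, 1.0]
grip_width: 0.028
grip_force: 2.4
```

```bash
python3 chk.py
```

```text
11.3 pos.n 0.5759930993975754 F.n [-4.93 -5.35 -4.37] Fz [1.06 2.31 1.49] Tz -0.020352287047016082
30 [(279, -112), (357, 85)]
60 [(280, -108), (356, 99)]
90 [(281, -105), (353, -182), (362, 123), (363, 123), (369, -83), (381, -160), (411, 306)]
150 [(281, -89), (353, 105)]
200 [(283, -97), (351, 76)]
250 [(286, -96), (350, 101)]
```

Emit:
send_rows(claw=[-0.35,-0.35,-0.35], xyz=[[0,0.0004,0],[0,0.0008,0],[0,0.0008,0]], twist=[[0,0,0],[0,0,0],[0,0,0]])

```text
time_s: 11.65
position: [0.6158, 0.0877, 0.0501]
ee_rot: [-3.139, -0.0, 1.326]
wrist_force: [-6.9, 2.0, 3.4]
grip_width: 0.0275
grip_force: 3.8
```

```bash
python3 chk.py
```

```text
11.8 pos.n 0.5761545358748325 F.n [-7.79 -7.52 -7.35] Fz [3.75 3.2  4.08] Tz -0.022340045963512203
30 [(279, -106), (358, 65)]
60 [(279, -100), (356, 81)]
90 [(279, -99), (353, -166), (362, 112), (369, -77), (380, -161), (411, 314)]
150 [(281, -110), (353, 118)]
200 [(283, -95), (351, 87)]
250 [(285, -85), (350, 98), (351, 98)]
```

```bash
python3 - <<'E'
from h import *
f=grab('wrist');g=f['img'][50:125,310:430,::-1]
s=grab('side')['img'][225:345,225:385,::-1]
cv2.imwrite('pics/c5.png',np.clip(np.hstack([cv2.resize(g,(400,500),interpolation=cv2.INTER_CUBIC)*1.2,cv2.resize(s,(400,500),interpolation=cv2.INTER_CUBIC)*1.2]),0,255).astype(np.uint8))
def e(c,r): return onz(f,c,r,.02)
a=(e(279,30)+e(357.5,30))/2; b=(e(283,200)+e(351,200))/2
print(np.arctan2(*(a-b)[1::-1]), np.arctan2(*(e(358,30)-e(351,200))[1::-1]))
E
```

```text
1.3150294561735445 1.3130604959921137
```

View pics/c5.png

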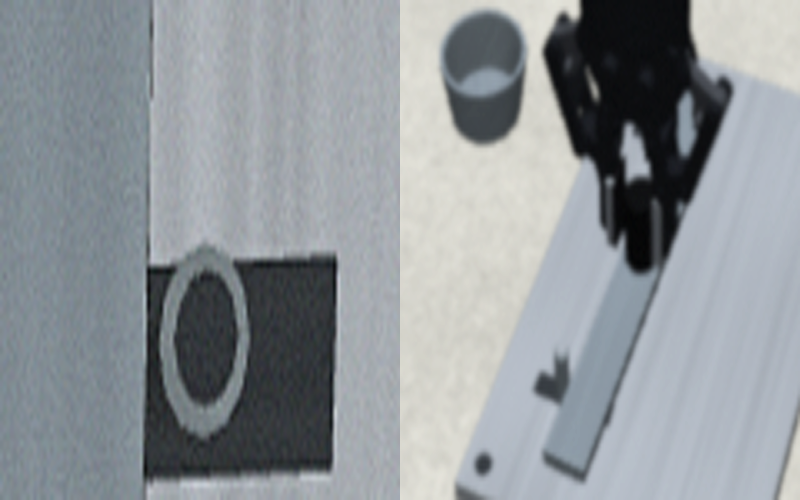

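Left pin contact looks made: the bar edge is at column 354 and the pin's foot projects to about 354. The bar had swung and then stopped while the force rose, so both pins are carrying load. I'll press slightly more and hold.

Emit:
send_rows(claw=[-0.35,-0.35,-0.35,-0.35,-0.35,-0.35], xyz=[[0,0.0003,0],[0,0.0006,0],[0,0.0006,0],[0,0.0006,0],[0,0.0006,0],[0,0.0006,0]], twist=[[0,0,0],[0,0,0],[0,0,0],[0,0,0],[0,0,0],[0,0,0]])

```text
time_s: 12.55
position: [0.6159, 0.0877, 0.0501]
ee_rot: [-3.138, 0.0, 1.326]
wrist_force: [-9.3, 2.9, 5.6]
grip_width: 0.0279
grip_force: 4.7
```

```bash
python3 chk.py
```

```text
12.7 pos.n 0.5762460055410235 F.n [-9.98 -8.95 -9.17] Fz [5.5  4.76 4.99] Tz -0.022698738473149918
30 [(278, -100), (356, 61)]
60 [(278, -109), (355, 74)]
90 [(279, -121), (353, -171), (362, 127), (369, -75), (374, 69), (380, -162), (411, 314)]
150 [(281, -117), (353, 111)]
200 [(283, -89), (351, 86)]
250 [(284, -115), (350, 102)]
```

Total push is about 9 N, and the bar no longer turns, so both pins are loaded. The push acts high on the knob and could tip the bar a little. I'll unload slowly, centre the fingers, grip firmly so the bar stays upright, and press again lightly.

Emit:
send_rows(claw=[-0.35,-0.35,-0.35,-0.35,-0.35,-0.35,-0.35,-0.35], xyz=[[0,-0.0005,0],[0,-0.0005,0],[0,-0.0005,0],[0,-0.0005,0],[0,-0.001,0],[0,-0.001,0],[0,-0.001,0],[0,-0.001,0]], twist=[[0,0,0],[0,0,0],[0,0,0],[0,0,0],[0,0,0],[0,0,0],[0,0,0],[0,0,0]])

```text
time_s: 13.55
position: [0.6158, 0.0877, 0.0501]
ee_rot: [-3.14, -0.0, 1.326]
wrist_force: [-5.7, 2.4, 1.8]
grip_width: 0.0276
grip_force: 3.1
```

Emit:
send_rows(claw=[-0.35,-0.35,-0.35,-0.35,-0.35,-0.35], xyz=[[0,-0.001,0],[0,-0.002,0],[0,-0.003,0],[0,-0.0035,0],[0,-0.0035,0],[0,-0.0035,0]], twist=[[0,0,0],[0,0,0],[0,0,0],[0,0,0],[0,0,0],[0,0,0]])

```text
time_s: 14.15
position: [0.6132, 0.0881, 0.0502]
ee_rot: [3.141, -0.0, 1.326]
wrist_force: [0.8, 0.6, -0.4]
grip_width: 0.0275
grip_force: 0.0
```

```bash
python3 chk.py
```

```text
14.3 pos.n 0.5732568277104351 F.n [-0.35 -0.93 -0.83] Fz [0.42 1.33 0.99] Tz -0.02610912243219015
30 [(284, -123), (363, 93)]
60 [(286, -113), (362, 98)]
90 [(286, -99), (359, -215), (369, 150), (375, -97), (388, -183), (416, 312)]
150 [(287, -116), (359, 91)]
200 [(287, -83), (357, 101)]
250 [(290, -99), (355, 94)]
```

Emit:
send_rows(claw=[-0.35,-0.35,-1,-1,-1,-1], xyz=[[0,-0.0005,0],[0,-0.0005,0],[0,-0.0005,0],[0,-0.0005,0],[0,-0.0005,0],[0,-0.0005,0]], twist=[[0,0,0],[0,0,0],[0,0,0],[0,0,0],[0,0,0],[0,0,0]])

```text
time_s: 14.95
position: [0.6128, 0.0883, 0.0504]
ee_rot: [3.141, -0.0, 1.326]
wrist_force: [1.7, -0.3, 1.0]
grip_width: 0.0225
grip_force: 58.7
```

```bash
python3 chk.py
```

```text
15.1 pos.n 0.573087510278022 F.n [1.92 2.29 1.28] Fz [1.05 1.2  1.44] Tz -0.016037716165057732
30 [(283, -115), (362, 92)]
60 [(284, -107), (361, 105)]
90 [(285, -107), (359, -179), (370, 149), (376, -90), (377, -90), (389, -168), (417, 315)]
150 [(287, -88), (359, 110)]
200 [(288, -99), (357, 88)]
250 [(289, -125), (354, 61)]
```

Emit:
send_rows(claw=[-1,-1,-1,-1], xyz=[[0,0.0004,0],[0,0.0008,0],[0,0.001,0],[0,0.001,0]], twist=[[0,0,0],[0,0,0],[0,0,0],[0,0,0]])

```text
time_s: 15.55
position: [0.6129, 0.0883, 0.0504]
ee_rot: [-3.14, 0.0, 1.326]
wrist_force: [-2.2, 0.3, 5.2]
grip_width: 0.0226
grip_force: 59.4
```

```bash
python3 chk.py
```

```text
15.7 pos.n 0.5731638750739344 F.n [-1.89 -1.96 -1.8 ] Fz [5.85 5.69 5.23] Tz -0.0045995494932799036
30 [(283, -124), (362, 96)]
60 [(284, -110), (361, 101)]
90 [(286, -103), (359, -174), (369, 147), (370, 147), (376, -79), (389, -174), (417, 314)]
150 [(287, -81), (359, 111)]
200 [(288, -98), (356, 88)]
250 [(289, -115), (354, 65)]
```

Emit:
send_rows(claw=[-1,-1,-1], xyz=[[0,0.0005,-0.0005],[0,0.001,-0.0005],[0,0.001,-0.0005]], twist=[[0,0,0],[0,0,0],[0,0,0]])

```text
time_s: 16.05
position: [0.613, 0.0883, 0.0503]
ee_rot: [-3.138, 0.0, 1.326]
wrist_force: [-4.0, 0.2, 6.8]
grip_width: 0.0225
grip_force: 59.4
```

```bash
python3 chk.py
```

```text
16.2 pos.n 0.5733005562496851 F.n [-5.13 -4.84 -4.93] Fz [6.26 6.74 6.54] Tz -0.04363287364523056
30 [(283, -136), (362, 98)]
60 [(284, -106), (361, 99)]
90 [(286, -103), (359, -177), (369, 144), (376, -84), (388, -163), (417, 313)]
150 [(286, -105), (359, 113)]
200 [(288, -88), (289, -88), (356, 92)]
250 [(289, -110), (354, 68)]
```

Emit:
send_rows(claw=[-1,-1,-1,-1,-1], xyz=[[0,0,-0.0005],[0,0,-0.001],[0,0.0003,-0.001],[0,0.0006,-0.001],[0,0.0006,-0.001]], twist=[[0,0,0],[0,0,0],[0,0,0],[0,0,0],[0,0,0]])

```text
time_s: 16.75
position: [0.6136, 0.0879, 0.0504]
ee_rot: [-3.138, 0.0, 1.326]
wrist_force: [-4.3, 2.0, -0.8]
grip_width: 0.0225
grip_force: 58.9
```

```bash
python3 chk.py
```

```text
16.9 pos.n 0.5739690486615693 F.n [-6.16 -4.9  -4.29] Fz [-0.77 -1.29 -0.4 ] Tz -0.09526422317102158
30 [(283, -136), (362, 89)]
60 [(284, -114), (361, 91)]
90 [(285, -106), (359, -214), (368, 165), (374, -104), (387, -185), (416, 311)]
150 [(286, -87), (358, 123)]
200 [(288, -87), (356, 97)]
250 [(289, -116), (354, 75)]
```

Emit:
send_rows(claw=[-1,-1,-1,-1,-1,-1,-1], xyz=[[0,0.0003,0],[0,0.0006,0],[0,0.0006,0],[0,0.0006,0],[0,0.0006,0],[0,0.0006,0],[0,0.0006,0]], twist=[[0,0,0],[0,0,0],[0,0,0],[0,0,0],[0,0,0],[0,0,0],[0,0,0]])

```text
time_s: 17.65
position: [0.6137, 0.0879, 0.0504]
ee_rot: [-3.137, 0.001, 1.326]
wrist_force: [-5.9, 2.0, 1.4]
grip_width: 0.0223
grip_force: 59.0
```

```bash
python3 chk.py
```

```text
17.8 pos.n 0.5740869447821377 F.n [-7.68 -6.58 -7.57] Fz [-0.64  0.49  1.2 ] Tz -0.08911045967210211
30 [(283, -139), (362, 93)]
60 [(284, -127), (361, 92)]
90 [(285, -106), (359, -209), (367, 175), (373, -113), (387, -179), (416, 310)]
150 [(286, -103), (358, 112)]
200 [(288, -86), (356, 100)]
250 [(289, -102), (354, 77)]
```

Emit:
send_rows(claw=[-1,-1,-1,-0.6,-0.35,-0.35,-0.35,-0.35], xyz=[[0,-0.0005,0],[0,-0.001,0],[0,-0.001,0],[0,-0.001,0],[0,-0.001,0],[0,-0.001,0],[0,-0.001,0],[0,-0.001,0]], twist=[[0,0,0],[0,0,0],[0,0,0],[0,0,0],[0,0,0],[0,0,0],[0,0,0],[0,0,0]])

```text
time_s: 18.65
position: [0.6153, 0.0875, 0.0523]
ee_rot: [3.14, -0.0, 1.326]
wrist_force: [-1.5, -0.2, -0.8]
grip_width: 0.0278
grip_force: 0.5
```

```bash
python3 chk.py
```

```text
18.8 pos.n 0.5757227006659058 F.n [-1.28  0.63  0.09] Fz [-0.59  0.62 -0.21] Tz -0.02489764804571687
30 [(279, -115), (357, 79)]
60 [(280, -109), (281, -109), (356, 100)]
90 [(281, -98), (353, -171), (362, 126), (369, -82), (381, -180), (410, 311)]
150 [(282, -84), (283, -84), (353, 105)]
200 [(284, -102), (351, 83)]
250 [(285, -100), (351, 102)]
```

Emit:
send_rows(claw=[-0.35,-0.2,0.2,0.5,0.5,0.5,0.5,0.5], xyz=[[0,-0.0015,0],[0,-0.0015,0],[0,-0.0015,0],[0,-0.0015,0],[0,-0.0015,0],[0,-0.0015,-0.02],[0,-0.0015,-0.05],[0,-0.0015,-0.09]], twist=[[0,0,0],[0,0,0],[0,0,0],[0,0,0],[0,0,0],[0,0,0],[0,0,0],[0,0,0]])

```text
time_s: 19.65
position: [0.6114, 0.0881, 0.14]
ee_rot: [-3.137, 0.001, 1.326]
wrist_force: [0.7, 0.2, 0.3]
grip_width: 0.064
grip_force: 0.0
```

Emit:
send_rows(claw=[0.5,0.5,0.5,0.5,0.5,0.5], xyz=[[-0.03,-0.02,0],[-0.065,-0.05,0],[-0.08,-0.08,0],[-0.08,-0.08,0],[-0.08,-0.08,0],[-0.08,-0.08,0]], twist=[[0,0,0],[0,0,0],[0,0,0],[0,0,0],[0,0,0],[0,0,0]])

```text
time_s: 20.25
position: [0.5171, 0.0301, 0.1422]
ee_rot: [3.14, -0.0, 1.326]
wrist_force: [-0.2, 0.5, -0.4]
grip_width: 0.0641
grip_force: 0.0
```

```bash
python3 - <<'E'
from h import *
import pickle
f=grab('wrist');pickle.dump(f,open('w6.pkl','wb')); print(monitor.observe()['time_s'],monitor.observe()['position'])
cv2.imwrite('pics/w6.png',np.clip(f['img'][:,:,::-1]*1.3,0,255).astype(np.uint8))
E
```

```text
20.3 [0.51726294 0.03015098 0.14216275]
```

View pics/w6.png

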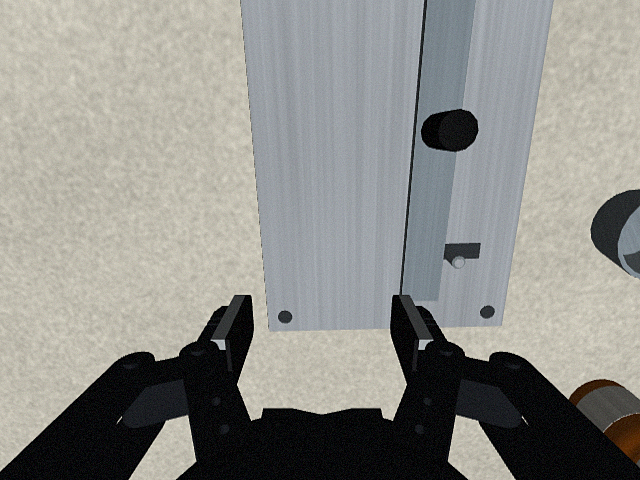

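The bar lies flat and released. The right pin's top is at (458,262), right beside the bar's edge. I'll measure that gap, and take a second look over the left pin.

Emit:
send_rows(claw=[0.5,0.5,0.5,0.5,0.5], xyz=[[0.025,0,-0.01],[0.06,0,-0.03],[0.07,0,-0.04],[0.07,0,-0.04],[0.07,0,-0.04]], twist=[[0,0,0],[0,0,0],[0,0,0],[0,0,0],[0,0,0]])

```text
time_s: 20.8
position: [0.5332, 0.0976, 0.1812]
ee_rot: [-3.141, 0.001, 1.326]
wrist_force: [-0.1, 0.7, -0.3]
grip_width: 0.0645
grip_force: 0.0
```

```bash
python3 - <<'E'
from h import *
import pickle
f=pickle.load(open('w6.pkl','rb')); h=grab('wrist'); pickle.dump(h,open('w7.pkl','wb'))
a=cv2.resize(f['img'][200:300,390:500,::-1],(396,360),interpolation=cv2.INTER_CUBIC)
cv2.imwrite('pics/w7.png',np.clip(np.hstack([a,cv2.resize(h['img'][30:330,300:637,::-1],(404,360))])*1.3,0,255).astype(np.uint8))
E
```

```text
(no output)
```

View pics/w7.png

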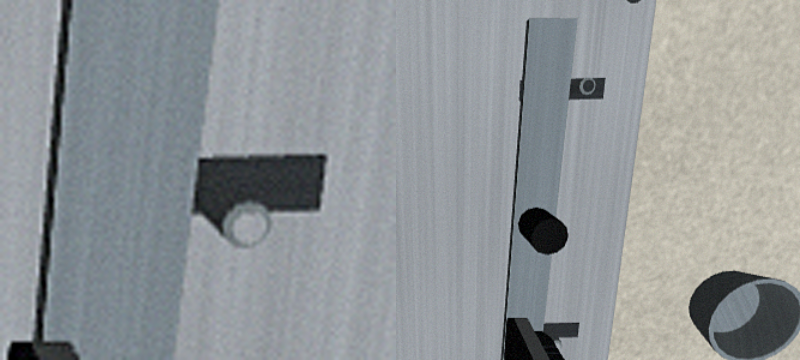

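```bash
python3 - <<'E'
from h import *
import pickle
for n,p,e1,e2 in(('w6',(458.6,262.2),(450.8,200),(439.2,300)),('w7',(459.2,101.7),(450.8,45),(425.8,280))):
    f=pickle.load(open(n+'.pkl','rb')); P=onz(f,*p,.037)[:2];a=onz(f,*e1,.02)[:2];b=onz(f,*e2,.02)[:2]
    t=(a-b)/np.linalg.norm(a-b); print(n,P,np.arctan2(t[1],t[0]),'axis to edge',np.dot(P-b,[t[1],-t[0]]))
E
```

```text
w6 [ 0.61037479 -0.00314168] 1.3314931135946868 axis to edge 0.00412115044523217
w7 [0.65425552 0.17073348] 1.3265320599238293 axis to edge 0.004686233632067877
```

Both pin axes measure about 4 to 5 mm from the bar's edge. Contact would be 5 mm and the limit is 6.5 mm, so the bar is against both pins.

```bash
python3 -c "
from cell import job
print(job.sign_off())"
```

```text
the job is handed in; nothing more can be done
None
```

I handed the job in at about 21 s: the straightedge lies flat on the plate against both pins and is released, the arm is clear, and my total push stayed near 10 N at most; no pass/fail result came back.

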